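# Present a grinding ball in its tray to the bench magnifier

## Robot

A 6-joint arm with a two-finger parallel gripper is mounted at the origin on the work surface. World frame = base frame: x ahead of the robot, y to its left, z up, the work surface at z = 0. Lengths are in m, angles in rad, forces in N, time in s.
With the tool pointing down it reaches from about 0.3 to 0.775 m from the base axis. Payload 14.6 kg.
Tool frame: the origin (TCP) lies at the very end of the fingers, on their centre line; the grasp point (between the pads) lies 19 mm behind it; z points along the fingers, y is the line along which they close (so a half turn about z gives the same grasp; the last joint's range is limited). The gripper opens to 94 mm and grips with 3 to 60 N. Pads are 16 mm wide; open, the fingers measure 119 mm over their backs; the gripper's body (75 mm by 177 mm) begins 78 mm behind the grasp point.
Start: joints at [1.23, 0.3, 1.521, -0, 1.321, -0.067], TCP at [0.149, 0.53, 0.205] pointing down, gripper open.
Joint ranges: [-3.03, 3.03], [-0.79, 2.21], [0.23, 2.52], [-1.04, 4.18], [0, 3.07], [-2.55, 2.55]. Speed limits (rad/s): [2.22, 2.22, 2.57, 3.14, 3.14, 3.14].

## Interface

Orientations are given as [roll, pitch, yaw] about the fixed x, y, z axes, in that order (R = Rz(yaw) Ry(pitch) Rx(roll)).
In Python, from station import status, vision, order, silhouettes gives the robot as it stands. The module is installed in compiled form; this text tells all that it offers.
- The arm moves only by the shell command python3 -m pendant 'ROWS' [FORCE]. ROWS is JSON, one flat list of numbers, 7 for each row, row after row: the shift along the tool's x, y, z in units of 500 mm (1.0 is 500 mm), then the turn, a rotation vector about the tool's x, y, z in units of 90 degrees (1.0 is 90 degrees), then the opening, from -1 (shut) to 1 (fully open). A call has 1 to 12 rows; each row is the pose to reach, as a shift and turn from the pose commanded when the call began, along the tool's axes at that moment; what a row does not reach only later rows make up. A row lasts 1/10 s, in which the tool goes at most 50 mm and 8.59 degrees, less where a joint would pass 70% of its speed; a pose out of reach is approached as far as the arm can. A call with a number of a shift or a turn outside -1 to 1 is refused whole. A call with a gripper value outside its range is refused whole. The fingers move at their own pace and stop on an object; FORCE is the grip in N (left out, the last holds). Time passes only in rows, so rows that repeat a pose let the fingers close. It gives the time, the measured TCP pose, the force, the opening and the grip force at its end, in the units of the state.
- status.get_obs(): the state, without advancing time (a new reading comes with each control period).
- vision.camera(name): name is "scene" or "side" or "wrist"; returns a dict with "pixels" (480x640x3 uint8, red, green, blue), "K" (3x3 intrinsics, pixels), "R" (3x3) and "t" (3): a world point X has camera coordinates R X + t. Camera axes: x right, y down, z forward; pixel columns grow to the right and rows downward; lengths in m; the calibration is good to about 2 mm. A picture is of the moment at which its call begins. There is no depth.
- order.hand_in(): hands the job in; it is judged then, once.
Trained networks look in a picture, given as the dict that the camera call returned (one of the last four; its "shot" number tells which), for a name from the list of things; names that differ only in an ending like _2 or _b are one class to them, and where a whole thing is asked for, a point or a joint stands for the part that bears it (a point fixed in the world has none). Each returns a list of dicts, best first, with "score" (0 to 1); they miss things now and then, are a little off and sometimes report something else, mostly with a low value. They report only what shows in the picture. A call takes as long as a camera call.
- silhouettes(target, picture): "region" (480x640 bool, what is visible of it) and "extent" ([left, top, right, bottom] in pixels, round what is visible of it).
The state is a dict: "time_s": time; "qpos": joint angles; "joint_vel": joint speeds; "tau": joint torques, N m; "ee_pos": TCP position; "eef_rot": TCP orientation; "force": force on the tool from outside, world axes, zero at the start; "moment": the same for the moment, N m; "grip_width": finger opening in m; "grip_force": force on a finger pad.
Only numpy, scipy, OpenCV 4.12 (cv2) and the standard library are available. Lean on these libraries where they do the work, as an engineer would, in place of code of your own. Each camera call takes 0.05 s, during which the arm holds its last target. There are 200 camera calls.

## Task

Lift the cover plate off the drying block's two pins and lay it down gently, right side up, on the green mat, then take the blue tray out of the block by its orange fin and carry it level, so that the loose steel ball stays in its pocket and is not touched. Hold the tray up level under the bench magnifier with the ball in focus, that is above the middle of the round white spot on the magnifier's base and about 90 mm over it, without bumping the magnifier. Finish while still holding it there; leave the other things on the bench where they are.

Things in the scene. Friction and masses are not known exactly. Their poses are not given: they have to be found in the camera images.
- housing: drying block, a white fixed bench unit, 220 (x) x 200 (y) x 85 mm high, grey control panel 18 mm thick on its front (-x). Origin: centre of the underside, z up, yaw within 0.2 rad. Open well about the same centre, 150 (x) x 160 (y) mm, its floor 30 mm above the bench. Two upright steel pins, 8 mm in diameter, 9 mm tall, stand on the top face at x = -91.5 and +91.5 mm, y = 0
- cover: loose aluminium cover plate, 208 (x) x 176 (y) x 4 mm, about 0.28 kg; it starts on the housing's top face over the well, its two 12 mm holes (x = -91.5 and +91.5 mm) over the pins. Origin: centre of its underside, z up. Black strap handle: a bar along x, 84 mm long, 12 mm wide (y), 27 to 39 mm above the origin and centred over it, on posts at x = -36 and +36 mm; grip across its width
- tray: loose blue ball tray, about 0.12 kg, on the floor of the well, hidden by the cover at the start, yaw within 0.2 rad of the housing's. Plate 116 (x) x 56 (y) x 4 mm; origin: centre of its underside, z up. Near its -x end, towards the robot, an upright orange grip fin: centre x = -36, y = 0 mm, 34 mm long (x), 12 mm thick (y), top 48 mm above the origin. The ball's pocket is near its +x end
- pocket (a point): centre of the ball when in the middle of the tray's pocket: x = +28, y = 0, z = 16.5 mm in the tray's frame. The pocket is round with a flat floor 4 mm above the tray's origin, 28 mm across inside, 40 mm outside, rim 4 mm above the floor; the ball can roll about 5 mm each way and climbs out if the tray is tipped past about 45 degrees or jerked
- ball: loose steel grinding ball, 25 mm in diameter, 64 g, in the tray's pocket; its frame turns as it rolls
- ball_center (a point): centre of the steel ball
- mat: thin green silicone mat, fixed, 230 (x) x 195 (y) x 3 mm. Origin: centre of its underside on the bench, z up, its top 3 mm higher. On the robot's left or right
- magnifier: bench magnifier, fixed, on the other side from the mat, yaw within 0.2 rad. Grey base plate 150 mm wide (y), 12 mm thick, from x = -75 to +180 mm, with a round white spot (76 mm across, black edge, top 14 mm above the bench) about the origin. Origin: on the bench under the spot's centre, z up. A steel post at x = +158 mm carries the ring lens
- lens (a point): centre of the magnifier's ring lens, 104 mm in diameter: x = +106, z = 210 mm in the magnifier's frame. It looks down at 45 degrees towards -x at the focus. No part of it is nearer than x = +60 mm, so the space above the spot is free from above and from the robot's side (-x), for a tray held with its fin towards -x
- focus (a point): the lens's focus: right above the centre of the white spot, 104 mm above the bench (90 mm above the spot); the ball's centre belongs here
- slide_box: bystander: closed blue slide box, 90 x 170 x 34 mm, origin centre of underside
- jar: bystander: white jar with red cap, 48 mm in diameter, 62 mm tall, origin centre of underside
- vial: bystander: small amber vial with white cap, 34 mm in diameter, 55 mm tall, origin centre of underside
- reagent_a: bystander: amber reagent bottle with blue cap, 60 mm in diameter, 125 mm tall, origin centre of underside
- reagent_b: bystander: clear reagent bottle with blue cap, 56 mm in diameter, 105 mm tall, origin centre of underside
- mouse: bystander: white computer mouse, 100 x 58 x 30 mm, origin centre of underside

How it is judged:
By the outcome, as a careful person would: the job done as asked, in the order asked, and still so for the second after the job is handed in, while the arm keeps its last pose, push and grip.
It also fails if it takes over 67 s, if anything falls off the work surface, if the arm or the gripper's body presses on something with over 40 N, if the wrist force passes 120 N, or if a joint passes its speed limit or range.

## Working session

There is one attempt and no reset: what is moved stays moved. The work goes in short steps, Python scripts to look and compute and a shell command to move; the robot and the scene stay as the last step left them, time stands still between calls to the robot, and variables do not carry over. Pictures are saved under pics/ and viewed, at most 10 in all, crops included, and the job is handed in when it is done.

```bash
mkdir -p pics
cat > h.py <<'E'
import numpy as np, cv2
from station import status, vision, order, silhouettes
from scipy.spatial.transform import Rotation as R
def ray(c,uv,z):
    d=np.linalg.inv(c["K"])@np.array([uv[0],uv[1],1.]); d=c["R"].T@d; o=-c["R"].T@c["t"]
    return o+d*(z-o[2])/d[2]
def proj(c,X):
    p=c["K"]@(c["R"]@np.asarray(X,float)+c["t"]); return p[:2]/p[2]
def save(c,n): cv2.imwrite(f"pics/{n}.png",c["pixels"][:,:,::-1])
def cen(m):
    y,x=np.nonzero(m); return np.array([x.mean(),y.mean()])
def tool(target,yaw=None):
    o=status.get_obs(); T=R.from_euler('xyz',o["eef_rot"])
    d=T.inv().apply(np.array(target)-o["ee_pos"])/0.5
    return d
E
python3 - <<'E'
from h import *
o=status.get_obs(); print({k:np.round(v,3) for k,v in o.items()})
for n in ["scene","side"]:
    c=vision.camera(n); save(c,n+"0"); print(n,np.round(-c["R"].T@c["t"],3))
    for t in ["housing","cover","mat","magnifier","lens","slide_box","jar","vial","reagent_a","mouse"]:
        for s in silhouettes(t,c)[:2]:
            print(n,t,round(s["score"],2),s["extent"],np.round(ray(c,cen(s["region"]),0.0),3))
E
```

```text
{'time_s': np.float64(0.0), 'qpos': array([ 1.23 ,  0.3  ,  1.522,  0.   ,  1.321, -0.067]), 'joint_vel': array([-0.001,  0.   , -0.   ,  0.002, -0.003,  0.   ]), 'tau': array([ 0.0000e+00, -5.3178e+01, -3.5277e+01,  7.1000e-02,  2.4000e-02,
       -0.0000e+00]), 'ee_pos': array([0.149, 0.529, 0.205]), 'eef_rot': array([-3.14 , -0.   ,  2.868]), 'force': array([ 0.848, -0.234,  1.344]), 'moment': array([-0.028, -0.055,  0.005]), 'grip_force': np.float64(0.0), 'grip_width': np.float64(0.094)}
scene [1.473 0.414 1.013]
scene housing 0.73 [355.5, 245.1, 439.6, 353.6] [0.506 0.284 0.   ]
scene housing 0.56 [255.8, 241.8, 348.0, 330.7] [0.605 0.03  0.   ]
scene cover 0.81 [264.1, 243.2, 345.4, 303.9] [ 0.501 -0.007  0.   ]
scene cover 0.6 [467.9, 315.0, 499.6, 357.2] [0.552 0.52  0.   ]
scene mat 0.93 [166.1, 221.9, 253.3, 278.2] [ 0.506 -0.326  0.   ]
scene magnifier 0.95 [356.2, 243.2, 439.3, 355.2] [0.505 0.285 0.   ]
scene magnifier 0.66 [505.1, 295.3, 527.7, 326.6] [0.413 0.591 0.   ]
scene lens 0.91 [353.9, 247.8, 438.1, 359.6] [0.506 0.285 0.   ]
scene slide_box 0.83 [220.9, 190.7,
[... 648 characters left out ...]
8, 280.4] [0.637 0.11  0.   ]
side mat 0.7 [359.6, 316.5, 470.4, 398.6] [ 0.49  -0.335  0.   ]
side magnifier 0.86 [255.9, 164.6, 339.9, 255.5] [0.575 0.334 0.   ]
side lens 0.98 [257.7, 169.0, 338.6, 258.4] [0.575 0.332 0.   ]
side lens 0.52 [301.8, 231.1, 405.2, 310.9] [0.549 0.013 0.   ]
side slide_box 0.61 [302.4, 355.0, 369.9, 418.1] [ 0.271 -0.302  0.   ]
side jar 0.51 [358.9, 314.6, 470.0, 399.0] [ 0.49  -0.335  0.   ]
side reagent_a 0.84 [466.4, 363.2, 494.7, 407.0] [ 0.57  -0.504  0.   ]
side reagent_a 0.81 [269.1, 167.9, 286.4, 203.2] [0.631 0.585 0.   ]
side mouse 0.73 [211.1, 194.2, 239.5, 213.2] [0.426 0.605 0.   ]
side mouse 0.28 [221.8, 233.3, 234.4, 259.7] [0.31  0.373 0.   ]
```

View pics/scene0.png

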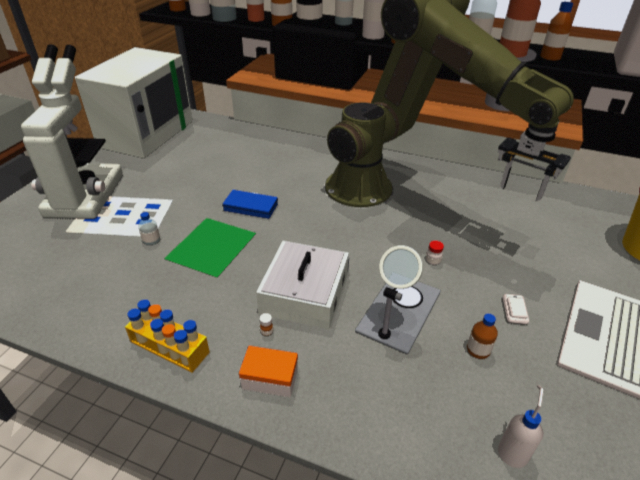

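View pics/side0.png

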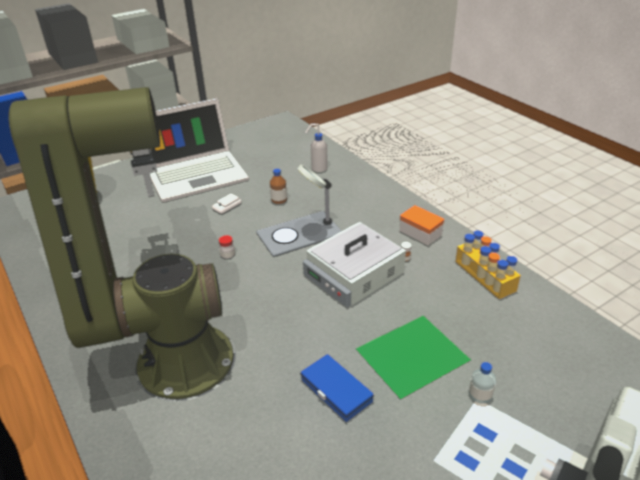

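The cover handle is at about (304,265) in scene and (356,243) in side. The mat is at (211,247) and (414,355), and the white spot at (407,296) and (285,235). I'll fit the poses by silhouette overlap.

```bash
cat >> h.py <<'E'
from scipy.optimize import minimize
def box(x0,x1,y0,y1,z0,z1): return np.array([[x,y,z] for x in(x0,x1) for y in(y0,y1) for z in(z0,z1)])
def ring(c,ax,r,n=40):
    a=np.linspace(0,2*np.pi,n); u,v=ax
    return np.array(c)+r*(np.outer(np.cos(a),u)+np.outer(np.sin(a),v))
COVER=[box(-.104,.104,-.088,.088,0,.004),box(-.042,.042,-.006,.006,.027,.039)]
MAT=[box(-.115,.115,-.0975,.0975,0,.003)]
s=.5**.5
MAG=[box(-.075,.180,-.075,.075,0,.012),box(.152,.164,-.006,.006,0,.2),ring([.106,0,.21],([s,0,-s],[0,1,0]),.052)]
HOUS=[box(-.11,.11,-.1,.1,0,.085),box(-.128,-.11,-.1,.1,0,.08)]
def render(c,parts,p,z,S=4):
    m=np.zeros((480*S,640*S),np.uint8); Rz=R.from_euler('z',p[2])
    for b in parts:
        w=Rz.apply(b)+[p[0],p[1],z]; uv=np.array([proj(c,q) for q in w])
        cv2.fillConvexPoly(m,cv2.convexHull(np.round((uv+.5)*S).astype(np.int32)),255)
    return cv2.resize(m,(640,480),interpolation=cv2.INTER_AREA)/255.
def fit(views,parts,z,p0):
    def cost(p):
        e=0
        for c,m in views:
            r=render(c,parts,p,z); e+=1-np.minimum(r,m).sum()/np.maximum(r,m).sum()
        return e/len(views)
    best=None
    for y in (-.12,0,.12):
        q=minimize(cost,[p0[0],p0[1],y],method='Nelder-Mead',options=dict(initial_simplex=[[p0[0],p0[1],y],[p0[0]+.02,p0[1],y],[p0[0],p0[1]+.02,y],[p0[0],p0[1],y+.08]],xatol=1e-4,fatol=1e-5))
        if best is None or q.fun<best.fun: best=q
    return best.x,best.fun
def mask(t,c): return silhouettes(t,c)[0]["region"].astype(float)
E
python3 - <<'E'
from h import *
cs=[vision.camera("scene"),vision.camera("side")]
for n,parts,z,p0 in [("cover",COVER,.085,(.54,.03)),("mat",MAT,0,(.5,-.33)),("magnifier",MAG,0,(.48,.28))]:
    v=[(c,mask(n,c)) for c in cs]
    for vv in (v,v[:1],v[1:]): print(n,*[np.round(a,4) for a in fit(vv,parts,z,p0)])
for c,(u0,v0,u1,v1) in zip(cs,[(385,280,430,310),(265,220,305,250)]):
    g=c["pixels"][v0:v1,u0:u1].min(2); m=np.zeros((480,640),bool); m[v0:v1,u0:u1]=g>170
    print("spot",m.sum(),cen(m),ray(c,cen(m),.014).round(4))
E
```

```text
cover [0.5745 0.0266 0.1182] 0.0361
cover [0.5762 0.0264 0.116 ] 0.035
cover [0.5733 0.0264 0.1129] 0.031
mat [ 0.4957 -0.3287 -0.0452] 0.0405
mat [ 0.4969 -0.3288 -0.0413] 0.0418
mat [ 0.4952 -0.3293 -0.0413] 0.033
magnifier [ 0.4882  0.3018 -0.1448] 0.0938
magnifier [ 0.4878  0.2997 -0.1289] 0.0529
magnifier [ 0.488   0.3036 -0.1581] 0.1276
spot 432 [406.47685185 292.65277778] [0.4782 0.2985 0.014 ]
spot 254 [284.53937008 234.7992126 ] [0.4897 0.3    0.014 ]
```

```bash
cat >> h.py <<'E'
def go(x,y,z,yaw):
    o=status.get_obs(); T=R.from_euler('xyz',o["eef_rot"]); G=R.from_euler('xyz',[np.pi,0,yaw])
    d=T.inv().apply(np.array([x,y,z])-o["ee_pos"])/0.5; r=(T.inv()*G).as_rotvec()/(np.pi/2)
    print("go",np.round(np.r_[d,r],4))
E
python3 -c "
from h import *
go(.5745,.0266,.27,3.259)"
```

```text
go [-1.0918 -0.7381 -0.1291 -0.     -0.     -0.2491]
```

```bash
python3 -m pendant '[-0.05,-0.03,-0.1,0,0,-0.02,1, -0.2,-0.13,-0.15,0,0,-0.06,1, -0.9,-0.6,-0.16,0,0,-0.249,1, -0.9,-0.6,-0.16,0,0,-0.249,1, -0.9,-0.6,-0.16,0,0,-0.249,1, -0.9,-0.6,-0.16,0,0,-0.249,1, -0.9,-0.6,-0.16,0,0,-0.249,1, -0.9,-0.6,-0.16,0,0,-0.249,1, -0.9,-0.6,-0.16,0,0,-0.249,1, -0.9,-0.6,-0.16,0,0,-0.249,1, -0.9,-0.6,-0.16,0,0,-0.249,1, -0.9,-0.6,-0.16,0,0,-0.249,1]'
python3 -c "
from h import *
go(.5745,.0266,.25,3.259)"
```

```text
time_s: 2.7
ee_pos: [0.5024, 0.1162, 0.2855]
eef_rot: [-3.141, 0.0, -3.026]
force: [0.5, 0.7, 0.5]
grip_width: 0.094
grip_force: 0.0
go [-1.226e-01 -1.947e-01  7.100e-02 -2.000e-04  1.000e-04 -1.300e-03]
```

```bash
python3 -m pendant '[-0.123,-0.195,0.071,0,0,-0.001,1, -0.123,-0.195,0.071,0,0,-0.001,1, -0.123,-0.195,0.071,0,0,-0.001,1, -0.123,-0.195,0.071,0,0,-0.001,1, -0.123,-0.195,0.071,0,0,-0.001,1]'
python3 -c "
from h import *
c=vision.camera('wrist'); save(c,'w1')
s=silhouettes('cover',c)
if s:
  m=s[0]['region'].astype(float); print(s[0]['score'],s[0]['extent'])
  print(fit([(c,m)],COVER,.085,(.5745,.0266)))
print(proj(c,[.5745,.0266,.124]),-c['R'].T@c['t'])
o=status.get_obs(); print(o['ee_pos'],o['force'],o['qpos'])"
```

```text
time_s: 3.2
ee_pos: [0.5731, 0.0299, 0.2501]
eef_rot: [3.141, -0.0, -3.023]
force: [0.5, -0.6, -0.5]
grip_width: 0.0938
grip_force: 0.0
0.72 [213.0, 109.3, 422.6, 332.0]
(array([0.57295381, 0.02584614, 0.11217121]), np.float64(0.014860925729960228))
[315.96573842 238.37376048] [0.50381618 0.02220415 0.42929395]
[0.57295839 0.0305326  0.25081074] [-0.07744345 -0.04861    -0.09922573] [-1.06595276e-02  3.23061430e-01  1.38559630e+00  1.42576067e-04
  1.43184254e+00 -1.70160058e+00]
```

View pics/w1.png

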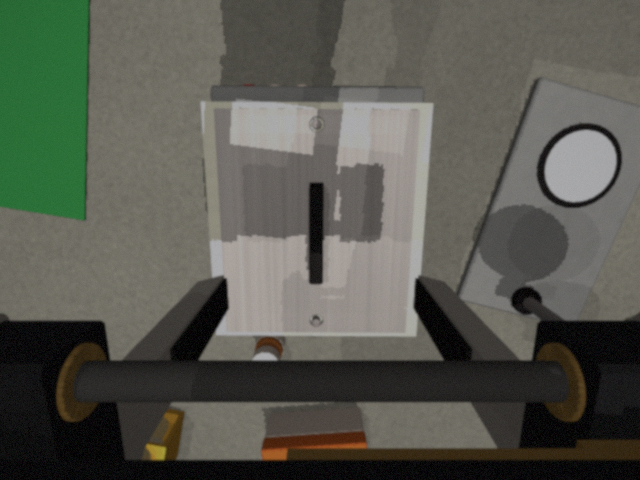

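The wrist view shows the cover square in the frame, with the handle at (316,233), the pins at (316,123) and (316,321), and the white spot at (580,165). The poses agree, so I'm going down onto the handle.

```bash
python3 -c "
from h import *
go(.5735,.0262,.099,3.255)
c=vision.camera('wrist'); g=c['pixels'].min(2)
m=np.zeros((480,640),np.uint8); m[120:210,535:625]=(g[120:210,535:625]>120)
n,l,st,ce=cv2.connectedComponentsWithStats(m); i=1+st[1:,4].argmax()
print(st[i],ce[i],ray(c,ce[i],.014))
s=silhouettes('magnifier',c)
MB=[MAG[0]]
print([ (q['score'],q['extent']) for q in s])
"
```

```text
go [ 3.000e-04 -8.700e-03  3.036e-01  0.000e+00  7.000e-04  4.300e-03]
[ 544  130   71   72 3938] [579.20568817 165.69400711] [0.4864328  0.30127963 0.014     ]
[(0.85, [456.8, 79.4, 637.7, 317.4])]
```

```bash
python3 -m pendant '[0,-0.0087,0.08,0,0.001,0.004,1, 0,-0.0087,0.16,0,0.001,0.004,1, 0,-0.0087,0.22,0,0.001,0.004,1, 0,-0.0087,0.27,0,0.001,0.004,1, 0,-0.0087,0.3,0,0.001,0.004,1, 0,-0.0087,0.303,0,0.001,0.004,1, 0,-0.0087,0.303,0,0.001,0.004,1]' 30
python3 -m pendant '[0,0,0,0,0,0,-1, 0,0,0,0,0,0,-1, 0,0,0,0,0,0,-1, 0,0,0,0,0,0,-1, 0,0,0,0,0,0,-1, 0,0,0,0,0,0,-1, 0,0,0,0,0,0,-1, 0,0,0,0,0,0,-1]' 40
```

```text
time_s: 4.1
ee_pos: [0.574, 0.0256, 0.0992]
eef_rot: [-3.142, -0.001, -3.028]
force: [0.4, 0.1, -0.0]
grip_width: 0.0941
grip_force: 0.0
time_s: 4.9
ee_pos: [0.5738, 0.025, 0.0984]
eef_rot: [-3.142, -0.002, -3.029]
force: [-0.3, -0.2, -0.3]
grip_width: 0.0337
grip_force: 0.0
```

```bash
python3 -m pendant '[0,0,0,0,0,0,-1, 0,0,0,0,0,0,-1, 0,0,0,0,0,0,-1, 0,0,0,0,0,0,-1, 0,0,0,0,0,0,-1, 0,0,0,0,0,0,-1]' 40
python3 -m pendant '[0,0,-0.01,0,0,0,-1, 0,0,-0.03,0,0,0,-1, 0,0,-0.06,0,0,0,-1, 0,0,-0.1,0,0,0,-1, 0,0,-0.15,0,0,0,-1, 0,0,-0.2,0,0,0,-1, 0,0,-0.24,0,0,0,-1, 0,0,-0.25,0,0,0,-1, 0,0,-0.25,0,0,0,-1]' 40
python3 - <<'E'
from h import *
c=vision.camera('wrist'); save(c,'w2')
go(.4955,-.329,.17,np.pi-.043)
for n in("scene","side"):
    d=vision.camera(n); s=silhouettes('tray',d)
    print(n,[(q['score'],q['extent']) for q in s[:2]])
E
```

```text
time_s: 5.5
ee_pos: [0.5738, 0.0251, 0.0984]
eef_rot: [3.142, -0.002, -3.029]
force: [0.6, 0.6, 0.7]
grip_width: 0.0118
grip_force: 40.0
time_s: 6.4
ee_pos: [0.5741, 0.0251, 0.224]
eef_rot: [-3.141, -0.0, -3.029]
force: [-0.3, -0.1, -3.0]
grip_width: 0.0113
grip_force: 40.0
go [ 2.350e-01 -6.860e-01  1.063e-01 -1.000e-04 -1.400e-03  9.900e-02]
scene [(0.87, [292.6, 263.6, 317.3, 295.4])]
side [(0.53, [342.3, 255.0, 373.6, 275.5])]
```

View pics/w2.png

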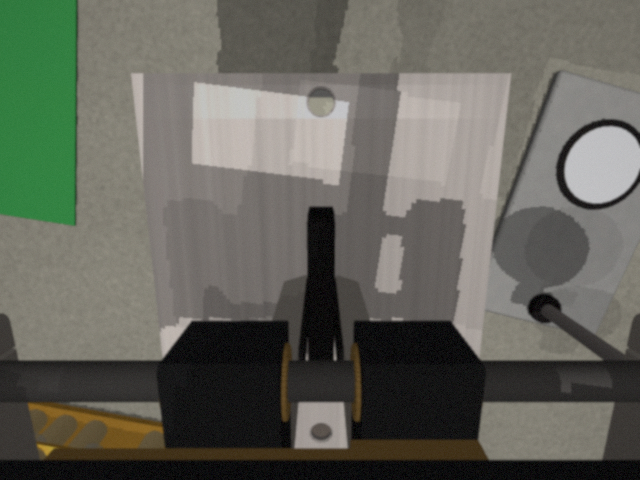

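The cover is held level and is clear of the pins; the mat shows at the left edge. I'm carrying it to the mat.

```bash
python3 -m pendant '[0.01,-0.03,0,0,0,0.005,-1, 0.03,-0.09,0,0,0,0.015,-1, 0.06,-0.17,0,0,0,0.03,-1, 0.09,-0.26,0,0,-0.001,0.04,-1, 0.12,-0.35,0,0,-0.001,0.05,-1, 0.15,-0.44,0.02,0,-0.001,0.065,-1, 0.18,-0.53,0.04,0,-0.001,0.08,-1, 0.205,-0.6,0.07,0,-0.001,0.09,-1, 0.225,-0.66,0.09,0,-0.001,0.099,-1, 0.235,-0.683,0.105,0,-0.001,0.099,-1, 0.235,-0.686,0.106,0,-0.001,0.099,-1, 0.235,-0.686,0.106,0,-0.001,0.099,-1]' 40
python3 - <<'E'
from h import *
go(.4955,-.329,.0165,np.pi-.043)
cs=[vision.camera("scene"),vision.camera("side")]
v=[(c,mask("tray",c)) for c in cs]; m=v[0][1]
fin=[box(-.053,-.019,-.006,.006,.004,.048)]
for c,n in zip(cs,"ab"): save(c,"t"+n)
E
```

```text
time_s: 7.85
ee_pos: [0.4958, -0.3285, 0.1707]
eef_rot: [3.141, -0.0, 3.099]
force: [0.8, 1.3, -1.9]
grip_width: 0.0115
grip_force: 40.0
go [ 6.000e-04 -1.100e-03  3.084e-01  1.000e-04 -1.000e-04  2.000e-04]
```

```bash
python3 -m pendant '[0,-0.001,0.04,0,0,0,-1, 0,-0.001,0.1,0,0,0,-1, 0,-0.001,0.16,0,0,0,-1, 0,-0.001,0.21,0,0,0,-1, 0,-0.001,0.25,0,0,0,-1, 0,-0.001,0.275,0,0,0,-1, 0,-0.001,0.288,0,0,0,-1, 0,-0.001,0.295,0,0,0,-1, 0,-0.001,0.299,0,0,0,-1, 0,-0.001,0.302,0,0,0,-1, 0,-0.001,0.304,0,0,0,-1, 0,-0.001,0.304,0,0,0,-1]' 40
python3 -m pendant '[0,0,0.001,0,0,0,-1, 0,0,0.002,0,0,0,-1, 0,0,0.002,0,0,0,-1]' 40
```

```text
time_s: 9.25
ee_pos: [0.4958, -0.3296, 0.0189]
eef_rot: [-3.141, 0.0, 3.099]
force: [-0.5, 0.1, -2.5]
grip_width: 0.0115
grip_force: 40.0
time_s: 9.55
ee_pos: [0.4957, -0.3295, 0.0176]
eef_rot: [-3.141, -0.0, 3.099]
force: [0.1, 0.2, -3.2]
grip_width: 0.0114
grip_force: 40.0
```

Still hanging (-3 N), so I'll creep down.

```bash
python3 -m pendant '[0,0,0.001,0,0,0,-1, 0,0,0.002,0,0,0,-1, 0,0,0.002,0,0,0,-1]' 40
python3 -m pendant '[0,0,0.001,0,0,0,-1, 0,0,0.001,0,0,0,-1]' 40
```

```text
time_s: 9.85
ee_pos: [0.4957, -0.3294, 0.0166]
eef_rot: [-3.142, -0.0, 3.099]
force: [-1.3, 0.1, -3.1]
grip_width: 0.0115
grip_force: 40.0
time_s: 10.05
ee_pos: [0.4958, -0.3295, 0.0164]
eef_rot: [-3.141, 0.0, 3.099]
force: [-1.9, 1.5, 2.9]
grip_width: 0.0117
grip_force: 40.0
```

Contact at 16.4 mm, as computed. Releasing gradually and rising.

```bash
python3 -m pendant '[0,0,0,0,0,0,-0.6, 0,0,0,0,0,0,-0.4, 0,0,0,0,0,0,-0.2, 0,0,0,0,0,0,-0.2, 0,0,0,0,0,0,-0.2, 0,0,0,0,0,0,-0.2]' 40
python3 -m pendant '[0,0,-0.03,0,0,0,-0.2, 0,0,-0.1,0,0,0,-0.2, 0,0,-0.2,0,0,0,-0.2, 0,0,-0.3,0,0,0,0, 0,0,-0.4,0,0,0,0.1, 0,0,-0.46,0,0,0,0.1, 0,0,-0.46,0,0,0,0.1]'
python3 - <<'E'
from h import *
cs=[vision.camera("scene"),vision.camera("side")]; w=vision.camera("wrist")
print("cover",fit([(c,mask("cover",c)) for c in cs],COVER,.003,(.496,-.329)))
for c in cs:
    s=silhouettes('tray',c); print([(q['score'],q['extent']) for q in s[:2]])
save(w,'w3'); go(.560,.0245,.25,np.pi+.113)
E
```

```text
time_s: 10.65
ee_pos: [0.4957, -0.3295, 0.0161]
eef_rot: [-3.141, 0.0, 3.099]
force: [-0.4, 0.3, -0.2]
grip_width: 0.0376
grip_force: 0.0
time_s: 11.35
ee_pos: [0.4966, -0.3301, 0.2524]
eef_rot: [-3.136, 0.007, 3.099]
force: [0.8, -0.2, -0.2]
grip_width: 0.0519
grip_force: 0.0
cover (array([ 0.49662256, -0.32938831, -0.04266126]), np.float64(0.03196854596169735))
[(0.88, [291.6, 256.2, 317.4, 295.8]), (0.73, [504.4, 294.4, 528.8, 325.3])]
[(0.87, [342.5, 256.2, 373.4, 276.0])]
go [-9.860e-02  7.124e-01 -9.300e-03  7.000e-04 -9.000e-04 -9.930e-02]
```

View pics/w3.png

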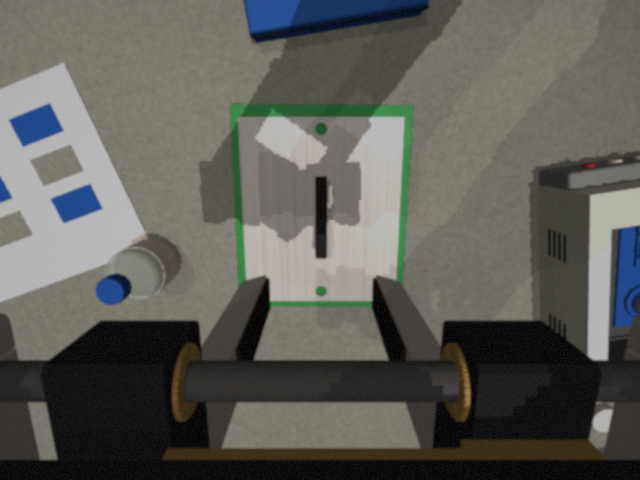

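The cover lies flat and fully within the green mat, with its handle up. I'm going back to above the block.

```bash
python3 -m pendant '[-0.02,0.08,-0.02,0,0,-0.01,0.3, -0.04,0.18,-0.03,0,0,-0.02,0.3, -0.06,0.28,-0.03,0,0,-0.04,0.3, -0.08,0.38,-0.03,0,0,-0.05,0.3, -0.08,0.48,-0.03,0,0,-0.06,0.3, -0.09,0.58,-0.02,0,0,-0.08,0.3, -0.1,0.66,-0.01,0,0,-0.099,0.3, -0.1,0.71,-0.01,0,0,-0.099,0.3, -0.1,0.712,-0.01,0,-0.001,-0.099,0.3, -0.1,0.712,-0.01,0,-0.001,-0.099,0.3, -0.1,0.712,-0.01,0,-0.001,-0.099,0.3]'
python3 - <<'E'
from h import *
w=vision.camera("wrist"); save(w,'w4')
cs=[vision.camera("scene"),vision.camera("side")]
s=silhouettes('tray',w); print([(q['score'],q['extent']) for q in s[:2]])
TRAY=[box(-.058,.058,-.028,.028,0,.004),box(-.053,-.019,-.006,.006,.004,.048)]
a=np.linspace(0,6.28,30); 
TRAY.append(np.array([[.028+.02*np.cos(t),.02*np.sin(t),z] for t in a for z in(.004,.008)]))
m=s[0]['region'].astype(float); b=silhouettes('ball',w)
print([(q['score'],q['extent'],ray(w,cen(q['region']),.0465)) for q in b[:1]])
print(fit([(w,m)],TRAY,.03,(.57,.025)))
if b: print(fit([(w,np.maximum(m,b[0]['region']))],TRAY,.03,(.57,.025)))
# orange fin
px=w['pixels']; h=cv2.cvtColor(px,cv2.COLOR_RGB2HSV); om=((h[...,0]>4)&(h[...,0]<20)&(h[...,1]>170)&(h[...,2]>100)).astype(np.uint8); om[330:]=0
n,l,st,ce=cv2.connectedComponentsWithStats(om); print(st[1:],[ray(w,c,.078) for c in ce[1:]] if n<6 else n)
E
```

```text
time_s: 12.8
ee_pos: [0.5609, 0.0231, 0.2509]
eef_rot: [-3.141, 0.001, -3.03]
force: [-0.1, -0.6, 1.2]
grip_width: 0.0613
grip_force: 0.0
[(0.79, [289.7, 174.7, 342.5, 283.9])]
[(0.96, [305.5, 248.1, 329.2, 271.4], array([0.60403533, 0.02182497, 0.0465    ]))]
(array([0.57420266, 0.02010144, 0.08070616]), np.float64(0.09672448770888287))
(array([0.57415319, 0.02002764, 0.07961953]), np.float64(0.026773326036605427))
[[312 183  11  36 378]] [array([0.53688011, 0.01719564, 0.078     ])]
```

View pics/w4.png

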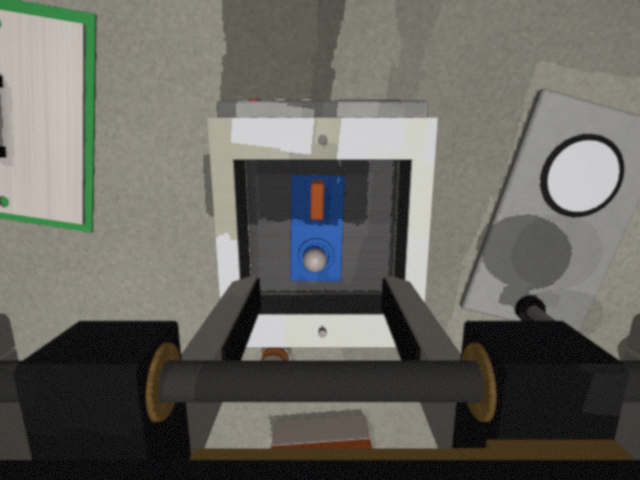

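The well is open. The tray shows at (316,228), with the fin at (317,200) and the ball centred in its pocket at (316,259). The two fin measurements agree within 1.5 mm, so I'm descending.

```bash
python3 -c "
from h import *
go(.5375,.0172,.042,np.pi+.080)"
```

```text
go [ 4.870e-02 -7.000e-03  4.182e-01 -2.000e-04  1.000e-03  2.010e-02]
```

```bash
python3 -m pendant '[0.02,-0.003,0.06,0,0,0.01,0, 0.04,-0.006,0.12,0,0.001,0.02,0, 0.049,-0.007,0.18,0,0.001,0.02,0, 0.049,-0.007,0.24,0,0.001,0.02,0, 0.049,-0.007,0.3,0,0.001,0.02,0, 0.049,-0.007,0.35,0,0.001,0.02,0, 0.049,-0.007,0.39,0,0.001,0.02,0, 0.049,-0.007,0.41,0,0.001,0.02,0, 0.049,-0.007,0.418,0,0.001,0.02,0, 0.049,-0.007,0.418,0,0.001,0.02,0]'
python3 -m pendant '[0,0,0,0,0,0,-0.2, 0,0,0,0,0,0,-0.4, 0,0,0,0,0,0,-0.55, 0,0,0,0,0,0,-0.6, 0,0,0,0,0,0,-0.6]' 10
python3 -c "
from h import *
go(.5375,.0172,.042,np.pi+.080)
w=vision.camera('wrist'); save(w,'w5')"
```

```text
time_s: 14.05
ee_pos: [0.5375, 0.0177, 0.0423]
eef_rot: [-3.141, 0.0, -3.061]
force: [-0.1, 0.5, 0.2]
grip_width: 0.0468
grip_force: 0.0
time_s: 14.55
ee_pos: [0.5374, 0.0178, 0.0422]
eef_rot: [-3.141, 0.0, -3.06]
force: [-0.3, -0.3, 0.5]
grip_width: 0.0191
grip_force: 0.0
go [-0.0001 -0.0013  0.0004 -0.0002  0.0002  0.0008]
```

View pics/w5.png

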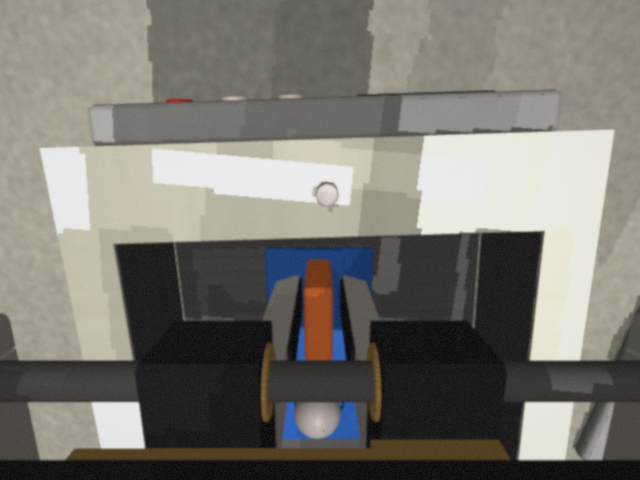

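The fin, at (318,305), sits between the fingers and is parallel to them. I'm closing gently at low force, then raising the grip.

```bash
python3 -m pendant '[0,-0.001,0,0,0,0,-0.65, 0,-0.001,0,0,0,0,-0.7, 0,-0.001,0,0,0,0,-0.75, 0,-0.001,0,0,0,0,-0.8, 0,-0.001,0,0,0,0,-0.9, 0,-0.001,0,0,0,0,-1, 0,-0.001,0,0,0,0,-1]' 8
python3 -m pendant '[0,0,0,0,0,0,-1, 0,0,0,0,0,0,-1, 0,0,0,0,0,0,-1]' 50
python3 -m pendant '[0,0,-0.002,0,0,0,-1, 0,0,-0.006,0,0,0,-1, 0,0,-0.012,0,0,0,-1, 0,0,-0.02,0,0,0,-1, 0,0,-0.026,0,0,0,-1, 0,0,-0.03,0,0,0,-1, 0,0,-0.03,0,0,0,-1]' 50
```

```text
time_s: 15.3
ee_pos: [0.5373, 0.0173, 0.042]
eef_rot: [-3.141, -0.0, -3.06]
force: [-0.4, -1.2, -0.3]
grip_width: 0.012
grip_force: 8.0
time_s: 15.6
ee_pos: [0.5373, 0.0173, 0.042]
eef_rot: [-3.141, -0.0, -3.06]
force: [0.3, -1.3, 0.1]
grip_width: 0.0117
grip_force: 50.0
time_s: 16.3
ee_pos: [0.5375, 0.0173, 0.0574]
eef_rot: [-3.141, 0.001, -3.06]
force: [-0.2, 0.1, -2.0]
grip_width: 0.0115
grip_force: 50.0
```

```bash
python3 -m pendant '[0,0,-0.005,0,0,0,-1, 0,0,-0.02,0,0,0,-1, 0,0,-0.04,0,0,0,-1, 0,0,-0.07,0,0,0,-1, 0,0,-0.1,0,0,0,-1, 0,0,-0.13,0,0,0,-1, 0,0,-0.16,0,0,0,-1, 0,0,-0.18,0,0,0,-1, 0,0,-0.195,0,0,0,-1, 0,0,-0.2,0,0,0,-1, 0,0,-0.2,0,0,0,-1]' 50
python3 - <<'E'
from h import *
w=vision.camera('wrist'); save(w,'w6')
s=vision.camera('side')
for t in('ball','tray'):
    print([(q['score'],q['extent'],ray(s,cen(q['region']),.1615)) for q in silhouettes(t,s)[:1]],[(q['score'],q['extent']) for q in silhouettes(t,w)[:1]])
go(.41,.15,.16,np.pi-.03); go(.4232,.3103,.16,np.pi-.145)
E
```

```text
time_s: 17.4
ee_pos: [0.5373, 0.0173, 0.1571]
eef_rot: [-3.141, -0.0, -3.06]
force: [0.4, 0.3, -1.7]
grip_width: 0.0117
grip_force: 50.0
[] [(0.58, [298.4, 402.0, 345.8, 436.5])]
[(0.89, [338.6, 226.3, 376.7, 248.3], array([0.55541264, 0.00059   , 0.1615    ]))] [(0.71, [268.9, 246.9, 373.6, 440.6])]
go [ 2.321e-01  2.850e-01 -6.600e-03 -1.000e-04 -4.000e-04  7.080e-02]
go [ 1.797e-01  6.024e-01 -6.700e-03 -2.000e-04 -4.000e-04  1.440e-01]
```

View pics/w6.png

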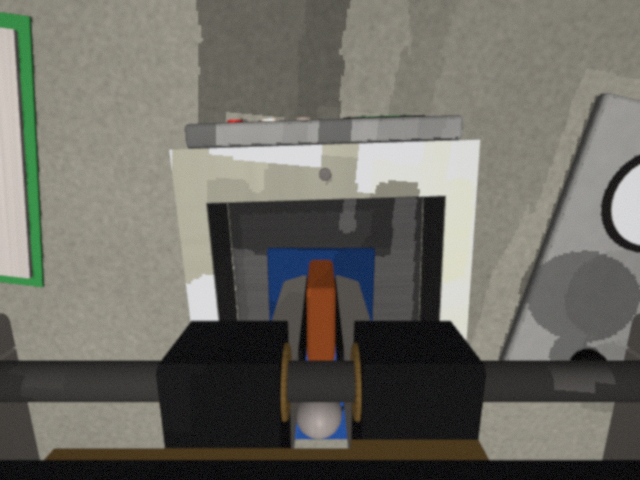

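The tray is held level (same place in frame), with the ball in its pocket at (320,419). I'm carrying it slowly towards the magnifier.

```bash
python3 -m pendant '[0.005,0.003,0,0,0,0.002,-1, 0.02,0.012,-0.001,0,0,0.005,-1, 0.045,0.03,-0.002,0,0,0.01,-1, 0.075,0.055,-0.003,0,0,0.016,-1, 0.105,0.085,-0.004,0,0,0.023,-1, 0.135,0.12,-0.005,0,0,0.03,-1, 0.16,0.155,-0.006,0,0,0.038,-1, 0.185,0.19,-0.007,0,0,0.046,-1, 0.203,0.225,-0.007,0,0,0.054,-1, 0.215,0.255,-0.007,0,0,0.061,-1, 0.22,0.275,-0.007,0,0,0.067,-1, 0.221,0.28,-0.007,0,0,0.07,-1]' 50
python3 -c "
from h import *
go(.4232,.3103,.16,np.pi-.145)"
```

```text
time_s: 18.9
ee_pos: [0.4151, 0.1487, 0.1607]
eef_rot: [-3.142, 0.0, 3.114]
force: [-0.3, -0.5, -2.5]
grip_width: 0.0113
grip_force: 50.0
go [-7.200e-03  3.235e-01  1.300e-03 -0.000e+00  2.000e-04  7.450e-02]
```

```bash
python3 -m pendant '[0,0.006,0,0,0,0.002,-1, 0,0.025,0,0,0,0.005,-1, 0,0.055,0,0,0,0.012,-1, 0,0.095,0,0,0,0.02,-1, 0,0.135,0,0,0,0.03,-1, 0,0.175,0,0,0,0.04,-1, -0.002,0.215,0,0,0,0.05,-1, -0.004,0.25,0,0,0,0.058,-1, -0.006,0.28,0.001,0,0,0.066,-1, -0.007,0.305,0.001,0,0,0.071,-1, -0.007,0.319,0.001,0,0,0.0745,-1, -0.007,0.3235,0.001,0,0,0.0745,-1]' 50
python3 -c "
from h import *
go(.4232,.3103,.0995,np.pi-.145)
for n in ('scene','side'):
    c=vision.camera(n)
    for t in('ball','tray'):
        print(n,t,[(q['score'],q['extent'],ray(c,cen(q['region']),.1645)) for q in silhouettes(t,c)[:1]])"
```

```text
time_s: 20.1
ee_pos: [0.424, 0.31, 0.1598]
eef_rot: [-3.141, -0.0, 2.996]
force: [0.5, -0.5, -2.0]
grip_width: 0.0118
grip_force: 50.0
go [ 1.600e-03  5.000e-04  1.207e-01 -2.000e-04 -1.000e-04 -4.000e-04]
scene ball []
scene tray [(0.81, [413.4, 227.4, 434.5, 265.4], array([0.45026052, 0.31413361, 0.1645    ]))]
side ball [(0.58, [277.8, 194.9, 282.5, 199.2], array([0.48649186, 0.30275126, 0.1645    ]))]
side tray [(0.58, [254.0, 195.0, 292.2, 213.7], array([0.44629986, 0.28267009, 0.1645    ]))]
```

```bash
python3 -m pendant '[0,0,0.005,0,0,0,-1, 0.001,0,0.015,0,0,0,-1, 0.001,0,0.03,0,0,0,-1, 0.001,0,0.047,0,0,0,-1, 0.001,0,0.065,0,0,0,-1, 0.001,0,0.083,0,0,0,-1, 0.001,0,0.1,0,0,0,-1, 0.001,0,0.112,0,0,0,-1, 0.001,0,0.118,0,0,0,-1, 0.001,0,0.1205,0,0,0,-1, 0.001,0,0.1205,0,0,0,-1, 0.001,0,0.1205,0,0,0,-1]' 50
python3 - <<'E'
from h import *
o=status.get_obs(); print(o['ee_pos'],o['eef_rot'])
ims=[]
for n,(u,v) in (('scene',(405,270)),('side',(285,215)),('wrist',(320,240))):
    c=vision.camera(n)
    for t in('ball',):
        print(n,t,[(q['score'],q['extent'],ray(c,cen(q['region']),.104)) for q in silhouettes(t,c)[:1]])
    f=[.487,.301,.104]; print('focus px',proj(c,f),'R px',c['K'][0,0]*.0125/(c['R']@f+c['t'])[2])
    if n!='wrist': ims.append(cv2.resize(c['pixels'][v-50:v+50,u-50:u+50],(400,400),interpolation=cv2.INTER_CUBIC))
    else:
        g=c['pixels']; save(c,'w7')
cv2.imwrite('pics/fin.png',np.hstack(ims)[:,:,::-1])
E
```

```text
time_s: 21.6
ee_pos: [0.4237, 0.3097, 0.1]
eef_rot: [3.141, 0.0, 2.996]
force: [0.3, 0.7, -2.1]
grip_width: 0.0115
grip_force: 50.0
[0.42367272 0.30965961 0.10004783] [3.14146444e+00 4.94912525e-04 2.99582475e+00]
scene ball [(0.49, [135.1, 215.3, 161.3, 246.6], array([ 0.60521811, -0.46162191,  0.104     ]))]
focus px [410.84823729 271.73797897] R px 4.648291298134131
side ball []
focus px [281.90201623 212.51175389] R px 3.8855467361533025
wrist ball [(0.88, [307.6, 402.0, 344.9, 427.0], array([0.4914959, 0.3030625, 0.104    ]))]
focus px [321.00429853 408.00520692] R px 23.339635137337737
```

View pics/fin.png

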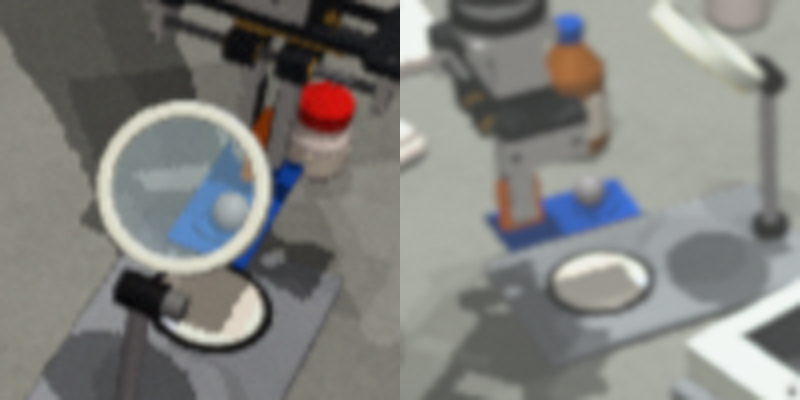

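View pics/w7.png

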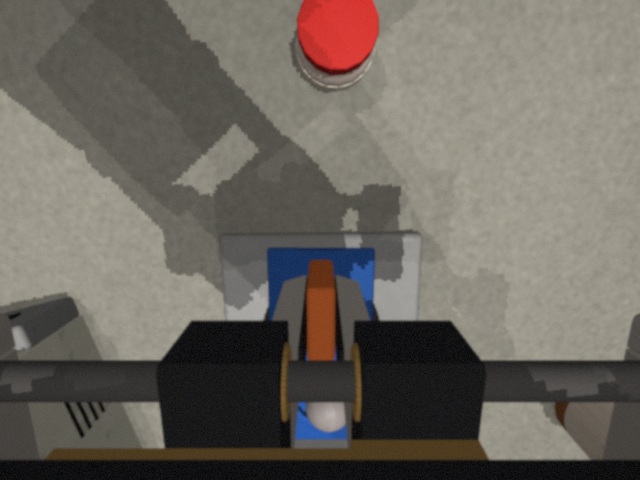

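In side the ball, at about (282,213), coincides with the projected focus (282,212.5). In scene and wrist it sits about 2–5 px to the right, roughly 2–3 mm towards +y. The tray is level and clear of the ring, so I'll make a 2 mm trim, settle and hand in.

```bash
python3 -m pendant '[0,-0.001,0,0,0,0,-1, 0,-0.002,0,0,0,0,-1, 0,-0.003,0,0,0,0,-1, 0,-0.004,0,0,0,0,-1, 0,-0.004,0,0,0,0,-1, 0,-0.004,0,0,0,0,-1, 0,-0.004,0,0,0,0,-1, 0,-0.004,0,0,0,0,-1, 0,-0.004,0,0,0,0,-1]' 50
python3 - <<'E'
from h import *
c=vision.camera('wrist'); print([(q['score'],q['extent'],cen(q['region'])) for q in silhouettes('ball',c)[:1]], proj(c,[.487,.301,.104]))
print(order.hand_in())
E
```

```text
time_s: 22.8
ee_pos: [0.4232, 0.3076, 0.0997]
eef_rot: [-3.141, 0.0, 2.996]
force: [0.8, 0.8, -1.7]
grip_width: 0.0117
grip_force: 50.0
[(0.65, [306.0, 398.8, 349.7, 429.8], array([326.09802074, 414.90574929]))] [324.83109606 408.3969232 ]
the job is handed in; nothing more can be done
None
```

I handed the job in at about 23 s: the cover lies right side up on the green mat, and the arm is holding the tray level under the magnifier with the ball in its pocket, within about 3 mm of the focus by the last camera check.

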